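# Right the toppled reagent bottle

### The job

One of the three square reagent bottles has fallen over on the lab bench. Pick it up and stand it upright, cap up, in the middle of the free bay of the three-bay tray beside its two fellows; set it down, do not drop it. Do not knock or shift the two standing bottles or the beaker.

Things in the scene. Friction and masses are not known exactly. Their poses are not given: they have to be found in the camera images.
- fallen_bottle: The toppled bottle, cream plastic: square body 52 x 52 mm, 88 mm high; shoulder to 98 mm; round white cap 36 mm wide, 98 to 120 mm. 0.15 to 0.31 kg. Origin: centre of its underside (foot); z axis from foot to cap; x, y square to the flat sides. At the start it lies on a flat side on the bench, axis level, 26 mm up, cap pointing roughly to the robot's right (-y), away from the tray.
- free_bay: The empty bay of the tray, with a dark mat of 80 x 90 mm on its floor. Origin: centre of the bay on the tray's floor, 4 mm above the bench, where the bottle's foot belongs; z up, x along the row of bays (110 mm from centre to centre), y across the row. It may be an end bay or the middle one.
- tray: Grey plastic tray fixed to the bench, 344 mm (x) by 130 mm (y), with three bays in a row along its x axis at -110, 0 and +110 mm. Floor 4 mm thick; rim and the ribs between the bays are 6 mm thick and reach 14 mm above the bench. Each bay is 104 x 118 mm inside. Origin: centre of its underside, on the bench.
- bottle_a: A bottle like the toppled one, standing upright in one of the bays. Origin: centre of its foot, z up to the cap. To be left alone.
- bottle_b: The other like bottle, standing upright in another bay. Origin: centre of its foot, z up to the cap. To be left alone.
- beaker: Clear plastic beaker standing on the bench beyond the toppled bottle, farther from the robot, 84 mm wide at the rim and 110 mm high. Origin: centre of its underside. To be left alone.
Not all that is in view belongs to the job. Leave any red look-alike of the fallen_bottle alone.

How it is judged:
By the outcome, as a careful person would: the job done as asked, in the order asked, and still so for the second after the job is handed in, with the robot touching nothing.
It also fails if it takes over 35 s, if anything falls off the work surface, if the arm or the gripper's body presses on something with over 40 N, if the wrist force passes 120 N, or if a joint passes its speed limit or range.

### The arm

A 6-joint arm with a two-finger parallel gripper is mounted at the origin on the work surface. World frame = base frame: x ahead of the robot, y to its left, z up, the work surface at z = 0. Lengths are in mm, angles in rad, forces in N, time in s.
With the tool pointing down it reaches from about 300 to 850 mm from the base axis. Payload 4.2 kg.
Tool frame: the origin (TCP) lies between the finger pads; the fingertips stand 19 mm ahead of it and the grasp point (between the pads) is the TCP; z points along the fingers, y is the line along which they close (so a half turn about z gives the same grasp; the last joint's range is limited). The gripper opens to 91 mm and grips with 3 to 60 N. Pads are 32 mm wide; open, the fingers measure 118 mm over their backs; the gripper's body (76 mm by 178 mm) begins 60 mm behind the grasp point.
Start: joints at [1.223, 0.32, 1.565, -0, 1.257, -0.02], TCP at [185.13, 544.397, 232.976] pointing down, gripper open.
Joint ranges: [-3.11, 3.11], [-0.84, 2.01], [0.21, 2.61], [-1.34, 4.49], [0.05, 2.63], [-2.56, 2.56]. Speed limits (rad/s): [2.57, 2.57, 3.14, 3.14, 3.14, 3.14].

### API

Orientations are given as a rotation vector (axis times angle).
In Python, from workcell import arm, inverse_kinematics, monitor, eyes, boxes_of gives the robot as it stands. Calls block until the motion is done:
- arm.move_to(position, orientation): joint-space move of the TCP to a pose.
- arm.move_linear(position, rot=None, vel=150): straight line of the TCP; rot=None keeps the orientation; vel is the mean speed in mm/s.
- arm.set_joints(angles): joint-space move.
- arm.let_go() and arm.clamp(effort=None): open the fingers fully, or close them until they stop; effort is the grip in N (None keeps the last).
- arm.sleep(seconds).
- inverse_kinematics(position, orientation): joint angles nearest the present ones, or None.
- monitor.read_state(): the state.
- eyes.get_image(name): name is "scene" or "top" or "wrist"; returns a dict with "frame" (420x560x3 uint8, red, green, blue), "fx", "fy", "cx", "cy" (pixels), "rvec" (rotation vector, rad) and "tvec" (3), from world to camera coordinates, as OpenCV has them; the wrist camera has in their place "hand_eye" (4x4, takes a point from camera to tool coordinates, whose origin is the TCP and whose axes are the flange's). Camera axes: x right, y down, z forward; pixel columns grow to the right and rows downward; lengths in mm; the calibration is good to about 2 mm. The wrist camera is an equidistant fisheye: a pixel r from the principal point sees the ray r / f radians off the axis. A picture is of the moment at which its call begins: read the wrist's pose just before it. There is no depth.
A pose or a line that the arm cannot do raises arm.Unreachable and nothing moves.
- arm.finish_job(): hands the job in; it is judged then, once.
Trained networks look in the newest picture that a camera, given by its name, has taken for a name from the list of things; names that differ only in an ending like _2 or _b are one class to them, and where a whole thing is asked for, a point or a joint stands for the part that bears it (a point fixed in the world has none). Each returns a list of dicts, best first, with "score" (0 to 1); they miss things now and then, are a little off and sometimes report something else, mostly with a low value. They report only what shows in the picture. A call takes as long as a camera call. They do not tell look-alikes from the thing itself.
- boxes_of(camera, query): "rect" ([left, top, right, bottom] in pixels, round what is visible of it).
The state is a dict: "time_s": time; "joint_pos": joint angles; "qd": joint speeds; "effort": joint torques, N m; "ee_pos": TCP position; "tcp_rot": TCP orientation; "force": force on the tool from outside, world axes, zero at the start; "ft_torque": the same for the moment, N m; "opening": opening from 0.0 (shut) to 1.0 (fully open); "grasp_force": force on a finger pad.
Only numpy, scipy, OpenCV 4.12 (cv2) and the standard library are available. Lean on these libraries where they do the work, as an engineer would, in place of code of your own. Each camera call takes 0.05 s, during which the arm holds its last target. There are 200 camera calls.

## Working session

There is one attempt and no reset: what is moved stays moved. The work goes in short steps, each a Python script; the robot and the scene stay as the last script left them, time stands still between calls to the robot, and variables do not carry over. Pictures are saved under pics/ and viewed, at most 10 in all, crops included, and the job is handed in when it is done.

```bash
mkdir -p pics; ls
cat > h.py <<'E'
import numpy as np, cv2
from scipy.spatial.transform import Rotation as R
from workcell import arm, inverse_kinematics, monitor, eyes, boxes_of
def snap(n,f):
    d=eyes.get_image(n); cv2.imwrite(f'pics/{f}.png',d['frame'][...,::-1]); return d
def px2w(d,uv,z):
    Rm=R.from_rotvec(d['rvec']).as_matrix(); c=-Rm.T@d['tvec']
    r=Rm.T@np.array([(uv[0]-d['cx'])/d['fx'],(uv[1]-d['cy'])/d['fy'],1])
    return c+r*(z-c[2])/r[2]
def w2px(d,p):
    q=R.from_rotvec(d['rvec']).apply(p)+d['tvec']; return d['fx']*q[...,0]/q[...,2]+d['cx'], d['fy']*q[...,1]/q[...,2]+d['cy']
E
python3 - <<'E'
from h import *
import pickle
D={}
for n in('top','scene'):
    D[n]=snap(n,n+'0')
    for q in('fallen_bottle','free_bay','tray','bottle_a','beaker'):
        for b in boxes_of(n,q)[:4]: print(n,q,np.round(b['rect']),round(b['score'],2))
    Rm=R.from_rotvec(D[n]['rvec']).as_matrix();print('cam',-Rm.T@D[n]['tvec'],D[n]['fx'])
pickle.dump(D,open('D.pkl','wb'))
cv2.imwrite('pics/both.png',np.vstack([np.hstack([D['top']['frame'][...,::-1]])]))
E
```

```text
pics
top fallen_bottle [370. 253. 409. 325.] 0.8
top fallen_bottle [373. 174. 444. 212.] 0.68
top fallen_bottle [294. 211. 360. 246.] 0.64
top fallen_bottle [367.  87. 400. 152.] 0.64
top free_bay [157. 105. 200. 149.] 0.89
top tray [146.  96. 220. 271.] 0.79
top bottle_a [157. 164. 198. 194.] 0.83
top beaker [276.  77. 322. 138.] 0.91
cam [453.90282546  23.0690906  854.45996094] 428.3890286823227
scene fallen_bottle [151. 289. 227. 352.] 0.83
scene fallen_bottle [206. 206. 264. 270.] 0.7
scene free_bay [379. 199. 435. 246.] 0.85
scene tray [286. 147. 450. 264.] 0.72
scene bottle_a [308. 124. 342. 181.] 0.79
scene bottle_a [348. 153. 383. 209.] 0.67
scene beaker [322. 255. 374. 323.] 0.92
cam [ 876.20684511 -356.92313986  761.99251645] 453.3066795271228
```

View pics/top0.png

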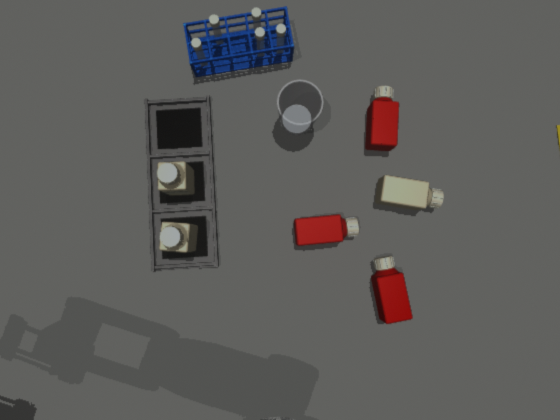

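View pics/scene0.png

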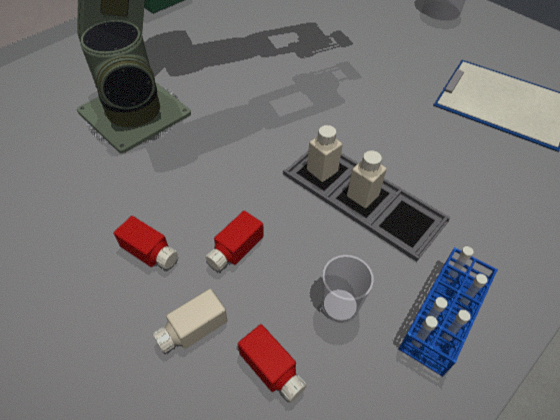

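Candidates in the top view: red bottles at (384,120), (320,230) and (392,292), and one cream bottle at (405,193) with its cap at (437,198). Only the cream bottle fits, because it is cream and its cap points right (-y). The free bay is the far end bay, with its mat at (179,128). The beaker is at (300,108). Next I'll confirm with a crop and fit the poses.

```bash
cat > fit.py <<'E'
from h import *
import pickle
from scipy.optimize import minimize
D=pickle.load(open('D.pkl','rb'))
a=np.linspace(0,2*np.pi,24,endpoint=False)
body=np.array([[x,y,z] for x in(-26,26) for y in(-26,26) for z in(0,88)],float)
cap=np.array([[18*np.cos(t),18*np.sin(t),z] for t in a for z in(88,120)])
S=4
def render(d,T,pts_list,solo=None):
    m=np.zeros((420*S,560*S),np.uint8)
    for P in pts_list:
        u,v=w2px(d,P@T[0].T+T[1]); h=cv2.convexHull(np.stack([u+.5,v+.5],1).astype(np.float32)*S)
        cv2.fillConvexPoly(m,h.astype(np.int32),1)
    return cv2.resize(m.astype(np.float32),(560,420),interpolation=cv2.INTER_AREA)
def mask(d,rect,f):
    l,t,r,b=rect; m=np.zeros((420,560),np.float32); m[t:b,l:r]=f(d['frame'][t:b,l:r].astype(int)); return m
bright=lambda c:(c.min(-1)>88)|((c[...,0]>c[...,2]+22)&(c[...,0]>90)&(c[...,1]>80))
ms={'top':mask(D['top'],(372,168,452,216),bright),'scene':mask(D['scene'],(145,283,233,358),bright)}
def pose(p):
    z=np.array([np.cos(p[2]),np.sin(p[2]),0]); x=np.array([0,0,1.]); return np.stack([x,np.cross(z,x),z],1),np.array([p[0],p[1],26])
def cost(p,which=('top','scene')):
    c=0
    for n in which:
        r=render(D[n],pose(p),[body,cap]); c+=1-np.minimum(r,ms[n]).sum()/np.maximum(r,ms[n]).sum()
    return c
f0=px2w(D['top'],(383,190),26)
for w in(('top',),('scene',),('top','scene')):
    r=minimize(cost,[f0[0],f0[1],-1.7],args=(w,),method='Nelder-Mead',options=dict(initial_simplex=[[f0[0],f0[1],-1.7],[f0[0]+12,f0[1],-1.7],[f0[0],f0[1]+12,-1.7],[f0[0],f0[1],-1.5]]))
    print('fallen',w,r.x,r.fun)
# mat
d=D['top']; c=d['frame'].astype(int)
m=np.zeros((420,560),np.uint8); m[100:155,150:208]=c[100:155,150:208].max(-1)<35
n,lab,st,ce=cv2.connectedComponentsWithStats(m); i=1+st[1:,4].argmax()
ct=cv2.findContours((lab==i).astype(np.uint8),cv2.RETR_EXTERNAL,cv2.CHAIN_APPROX_NONE)[0][0]
W=np.array([px2w(d,q,4)[:2] for q in ct[:,0]],np.float32); print('mat',st[i],cv2.minAreaRect(W))
# mats at each bay are x-row; rough beaker: base circle
print('beaker base',px2w(d,(296,120),0),'rim',px2w(d,(300,103),110))
for q in((172,174),(172,237)): print('capB',px2w(d,q,124))
for n in('scene',):
  d=D[n]; c=d['frame'].astype(int); m=np.zeros((420,560),np.uint8); m[195:252,375:440]=c[195:252,375:440].max(-1)<35
  k,lab,st,ce=cv2.connectedComponentsWithStats(m); i=1+st[1:,4].argmax()
  ct=cv2.findContours((lab==i).astype(np.uint8),cv2.RETR_EXTERNAL,cv2.CHAIN_APPROX_NONE)[0][0]
  W=np.array([px2w(d,q,4)[:2] for q in ct[:,0]],np.float32); print('mat scene',st[i],cv2.minAreaRect(W))
t=D['top']['frame'][80:330,280:460,::-1].copy(); p=r.x
g=render(D['top'],pose(p),[body,cap])>.5
t2=t.copy(); t2[cv2.morphologyEx(g.astype(np.uint8),cv2.MORPH_GRADIENT,np.ones((2,2)))[80:330,280:460]>0]=(0,255,0)
cv2.imwrite('pics/crop.png',cv2.resize(np.hstack([t,t2]),None,fx=2.2,fy=2.2,interpolation=cv2.INTER_NEAREST))
E
python3 fit.py
```

```text
fallen ('top',) [ 572.87932263 -199.649105     -1.69028077] 0.3870181441307068
fallen ('scene',) [ 534.5224994  -189.15713581   -1.62830157] 0.571340024471283
fallen ('top', 'scene') [ 575.07280687 -201.75482442   -1.82239302] 1.0363621711730957
mat [ 156  108   46   41 1652] ((675.6731567382812, 215.24656677246094), (78.07929992675781, 88.63831329345703), 5.172572135925293)
beaker base [700.22064162 -21.58934392   0.        ] rim [699.52279802 -22.24956016 110.        ]
capB [563.80788771 195.91388921 124.        ]
capB [455.84029487 190.97428283 124.        ]
mat scene [ 380  201   54   46 1260] ((676.3964233398438, 215.7271270751953), (77.29737854003906, 87.03936004638672), 4.6247334480285645)
```

View pics/crop.png

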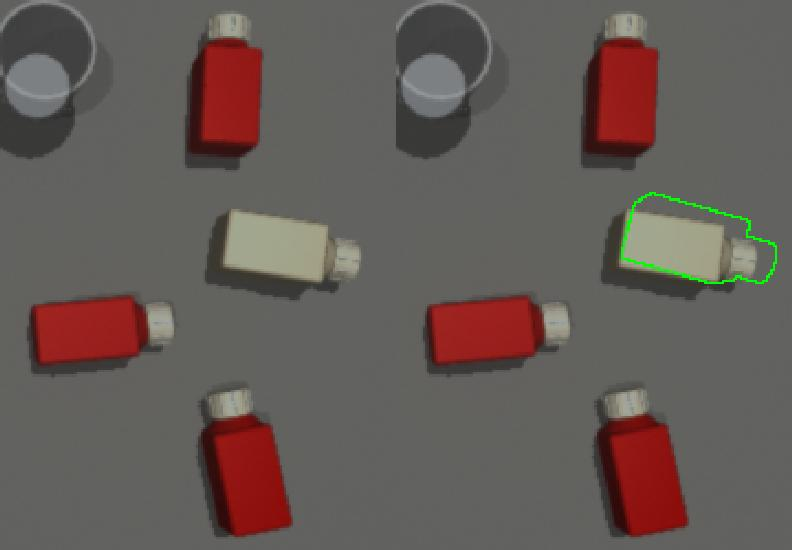

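The crop shows the cream bottle among the red ones, cap to the right. My mask was catching the background, so I'll tighten it. I'll run the reach analysis in the same script.

```bash
sed -i "s/^bright=.*/bright=lambda c:(c.max(-1)>128)|(c[...,0]-c[...,2]>14)/" fit.py; python3 fit.py
cat > plan.py <<'E'
from h import *
import itertools
bay=np.array([676,215.5,4]); byaw=np.radians(4.9)
def place_R(h,th):  # tool z heading h (rad), tilted th below level; y horizontal
    z=np.array([np.cos(h)*np.cos(th),np.sin(h)*np.cos(th),-np.sin(th)]); y=np.array([-np.sin(h),np.cos(h),0]); return np.stack([np.cross(y,z),y,z],1)
def grasp_R(c,th):  # c: cap azimuth. bottle rotated up has heading c
    up=place_R(c,th); ax=np.array([-np.sin(c),np.cos(c),0])
    # rotation taking c->up is about c x z = (sin c,-cos c,0); invert
    return R.from_rotvec(ax*np.pi/2).as_matrix()@up
flip=np.diag([-1,-1,1.])
rv=lambda M:R.from_matrix(M).as_rotvec()
E
python3 - <<'E'
from plan import *
c=-1.69; print(grasp_R(c,np.radians(45)))
for th in(30,40,45,50):
  for nm,h in(('+y',byaw+np.pi/2),('-y',byaw-np.pi/2)):
    for f in(0,1):
      F=flip if f else np.eye(3); t=np.radians(th)
      G=grasp_R(c,t)@F; P=place_R(h,t)@F
      out=[]
      for p,M in(([573,-255,26],G),([573,-255,226],G),(bay+[0,0,56],P),(bay+[0,0,200],P)):
        q=inverse_kinematics(p,rv(M)); out.append(None if q is None else np.round(q,2))
      print(th,nm,f,*out)
E
```

```text
fallen ('top',) [ 560.46890847 -187.42475135   -1.68501985] 0.18446600437164307
fallen ('scene',) [ 550.68310197 -182.37934704   -1.64771293] 0.4862891435623169
fallen ('top', 'scene') [ 559.39808133 -183.49139096   -1.68659683] 0.693430483341217
mat [ 156  108   46   41 1652] ((675.6731567382812, 215.24656677246094), (78.07929992675781, 88.63831329345703), 5.172572135925293)
beaker base [700.22064162 -21.58934392   0.        ] rim [699.52279802 -22.24956016 110.        ]
capB [563.80788771 195.91388921 124.        ]
capB [455.84029487 190.97428283 124.        ]
mat scene [ 380  201   54   46 1260] ((676.3964233398438, 215.7271270751953), (77.29737854003906, 87.03936004638672), 4.6247334480285645)
[[ 8.40902481e-02  9.92903651e-01  8.40902481e-02]
 [ 7.02088905e-01 -1.18921569e-01  7.02088905e-01]
 [ 7.07106781e-01 -1.91505966e-17 -7.07106781e-01]]
30 +y 0 [-0.66  0.71  1.56  0.48  1.2  -0.79] [-0.66  0.53  1.34  0.44  1.55 -0.61] [-0.1   0.83  1.56  1.08  1.31  2.34] None
30 +y 1 [-0.66  0.71  1.56  0.48  1.2   2.35] [-0.66  0.53  1.34  0.44  1.55  2.53] [-0.1   0.83  1.56  1.08  1.
[... 1356 characters left out ...]
7  0.74  1.13 -0.68  1.68  0.56]
45 -y 1 [-0.73  0.82  1.48  0.63  1.4   2.24] [-0.73  0.62  1.31  0.62  1.7   2.45] [ 0.57  0.86  1.27 -0.68  1.48 -2.42] None
50 +y 0 [-0.75  0.85  1.46  0.67  1.47 -0.93] [-0.75  0.65  1.31  0.68  1.75 -0.71] None None
50 +y 1 [-0.75  0.85  1.46  0.67  1.47  2.21] [-0.75  0.65  1.31  0.68  1.75  2.43] [ 0.    0.71  1.55  0.8   1.11 -0.54] [ 0.    0.57  1.41  0.72  1.31 -0.33]
50 -y 0 [-0.75  0.85  1.46  0.67  1.47 -0.93] [-0.75  0.65  1.31  0.68  1.75 -0.71] [ 0.55  0.83  1.29 -0.62  1.42  0.69] [ 0.55  0.71  1.14 -0.61  1.63  0.54]
50 -y 1 [-0.75  0.85  1.46  0.67  1.47  2.21] [-0.75  0.65  1.31  0.68  1.75  2.43] [ 0.55  0.83  1.29 -0.62  1.42 -2.45] None
```

View pics/crop.png

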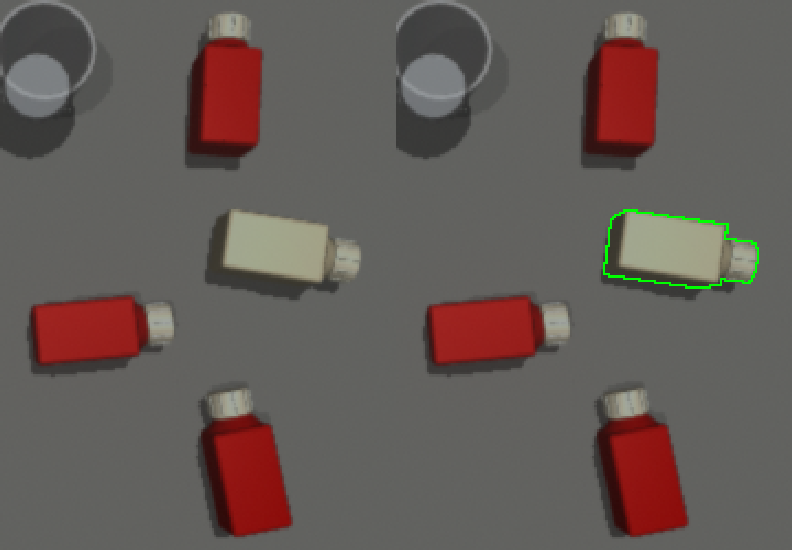

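Run:
```python
from plan import *
import pickle
d=pickle.load(open('D.pkl','rb'))['top']; c=d['frame'].astype(int)
for n,(l,t,r,b),f in (('cream',(372,168,428,216),lambda c:(c[...,0]>140)),('cap',(425,180,452,216),lambda c:c[...,0]>120),('red1',(360,80,405,160),lambda c:c[...,0]-c[...,1]>50),('red3',(360,250,415,330),lambda c:c[...,0]-c[...,1]>50)):
    m=np.zeros((420,560),np.uint8); m[t:b,l:r]=f(c[t:b,l:r])
    k,lab,st,ce=cv2.connectedComponentsWithStats(m); i=1+st[1:,4].argmax()
    ct=cv2.findContours((lab==i).astype(np.uint8),0,1)[0][0]
    z=52 if n[0]!='c' or n=='cream' else 26
    W=np.array([px2w(d,q,z)[:2] for q in ct[:,0]],np.float32); print(n,st[i],cv2.minAreaRect(W),W.min(0),W.max(0))
p=[560.5,-187.4]; a=-1.686; print('fit body mid',p+44*np.array([np.cos(a),np.sin(a)]))
G=grasp_R(a,np.radians(30)); print(G)
```

```text
cream [ 382  176   46   31 1104] ((554.3868408203125, -227.46151733398438), (83.74223327636719, 47.32646179199219), 82.01742553710938) [ 526.847   -269.18768] [ 582.2534  -184.22707]
cap [425 182  19  26 270] ((552.0728759765625, -292.27227783203125), (35.095787048339844, 49.131500244140625), 89.93319702148438) [ 527.52765 -309.82455] [ 576.6523 -274.6957]
red1 [ 370   97   29   49 1246] ((688.3463134765625, -187.76617431640625), (51.31702423095703, 93.9741439819336), 87.78162384033203) [ 641.4121  -213.83885] [ 735.18304 -160.67334]
red3 [ 376  268   37   56 1437] ((360.45452880859375, -206.1959991455078), (97.17112731933594, 51.75229263305664), 12.440299987792969) [ 308.91232 -241.12297] [ 409.72556 -174.0932 ]
fit body mid [ 555.44224339 -231.10834129]
[[ 9.95487662e-02  9.93371393e-01  5.74745070e-02]
 [ 8.60284862e-01 -1.14949014e-01  4.96685696e-01]
 [ 5.00000000e-01 -5.77358309e-18 -8.66025404e-01]]
```

```bash
cat >> plan.py <<'E'
c=-1.70; th=np.radians(30); cd=np.array([np.cos(c),np.sin(c),0])
foot=np.array([555,-228,0])-44*cd; H=56
g=foot+H*cd+[0,0,28]; G=grasp_R(c,th); hd=byaw-np.pi/2; P=place_R(hd,th); hv=np.array([np.cos(hd),np.sin(hd),0])
pl=bay+[0,0,H]-2*hv
def st(m=''):
    s=monitor.read_state(); print(m,round(s['time_s'],2),np.round(s['ee_pos'],1),'op',round(s['opening'],3),'gf',round(float(np.max(s['grasp_force'])),1),'F',np.round(s['force'],1))
E
python3 - <<'E'
from plan import *
print(g,pl)
a=g-170*G[:,2]
arm.move_to(a+[0,0,150],rv(G)); st()
arm.move_linear(a,vel=250); arm.move_linear(g,vel=120); st('at')
snap('scene','scene1')
arm.clamp(25); st('clamped')
snap('scene','s2')
E
```

```text
[ 553.45386607 -239.89997773   28.        ] [675.82916615 217.49269059  60.        ]
 3.89 [ 542.9 -323.3  325.3] op 1.002 gf 0.0 F [ 0.6 -0.5 -0.3]
at 6.21 [ 553.8 -240.5   28.6] op 1.001 gf 0.0 F [-0.1 -0.4  0. ]
clamped 6.94 [ 553.2 -239.9   28. ] op 0.567 gf 25.0 F [-1.  -0.7  0.5]
```

View pics/s2.png

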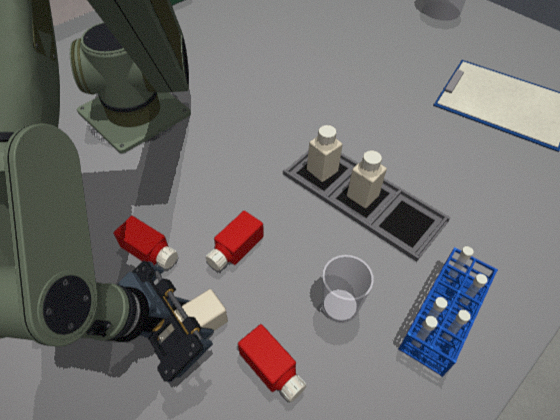

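The picture shows the gripper on the cream bottle's body at (190,320). The reds, beaker and tray are untouched, and the opening of 51.6 mm fits the 52 mm body. Next is lift, turn, and look above the bay.

Run:
```python
from plan import *
arm.move_linear(g+[0,0,60],vel=100); st(); arm.move_linear(g+[0,0,300],vel=220); st('lift')
arm.move_to(pl+[0,0,180],rv(P)); st('above')
arm.move_linear(pl+[0,0,60],vel=150); st('60')
snap('scene','s3'); snap('top','t3')
a=cv2.imread('pics/s3.png')[90:290,270:470]; b=cv2.imread('pics/t3.png')[60:260,100:300]
cv2.imwrite('pics/c3.png',cv2.resize(np.hstack([a,b]),None,fx=2,fy=2))
```

```text
7.74 [ 553.1 -239.7   87.7] op 0.571 gf 25.0 F [ 0.4  0.2 -2.1]
lift 8.98 [ 553.  -239.7  326.5] op 0.571 gf 25.0 F [-0.4 -0.6 -3.3]
above 10.74 [676.3 215.7 240.3] op 0.569 gf 25.0 F [ 0.9 -0.8 -2. ]
60 11.69 [676.3 217.7 121.2] op 0.57 gf 25.0 F [ 0.2  0.  -2.8]
```

View pics/c3.png

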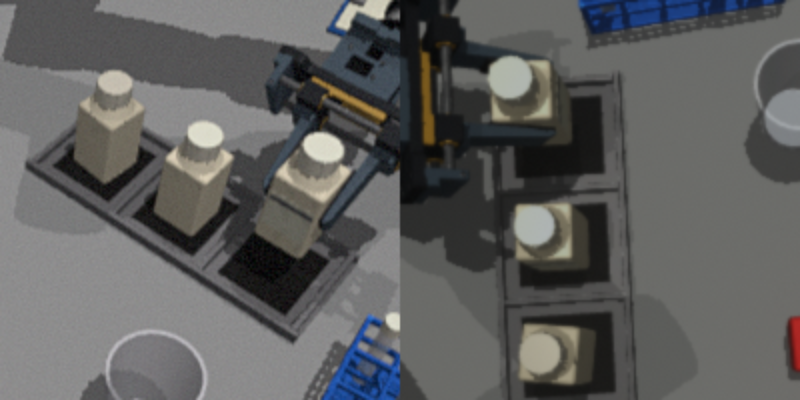

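Both views show the bottle held upright, cap up, over the free bay. I'll check the cap centre against the bay centre, using scene (431.5,163.5) and top (155,98.5).

Run:
```python
from plan import *
for n,uv in(('scene',(431.5,163)),('top',(155.3,98.3))):
    d=eyes.get_image(n); print(n,px2w(d,uv,184),'expected px',w2px(d,bay+[0,0,180]))
f0=monitor.read_state()['force'][2]
arm.move_linear(pl+[0,0,6],vel=80); st('6')
z=6
while z>-3:
    z-=1; arm.move_linear(pl+[0,0,z],vel=15); s=monitor.read_state()
    if s['force'][2]-f0>2.5: break
st('down'); print('z',z)
snap('scene','s4')
cv2.imwrite('pics/c4.png',cv2.resize(cv2.imread('pics/s4.png')[90:290,270:470],None,fx=3,fy=3))
```

```text
scene [676.92367732 216.16699131 184.        ] expected px (np.float64(430.8355407525979), np.float64(162.90990751862583))
top [676.22738992 214.0034915  184.        ] expected px (np.float64(154.35803361237694), np.float64(98.4127542096406))
6 12.72 [676.1 217.6  66.3] op 0.57 gf 25.0 F [ 0.9 -0.6 -1.5]
down 14.22 [675.8 217.5  61. ] op 0.569 gf 25.0 F [-1.1  0.9  2. ]
z 0
```

View pics/c4.png

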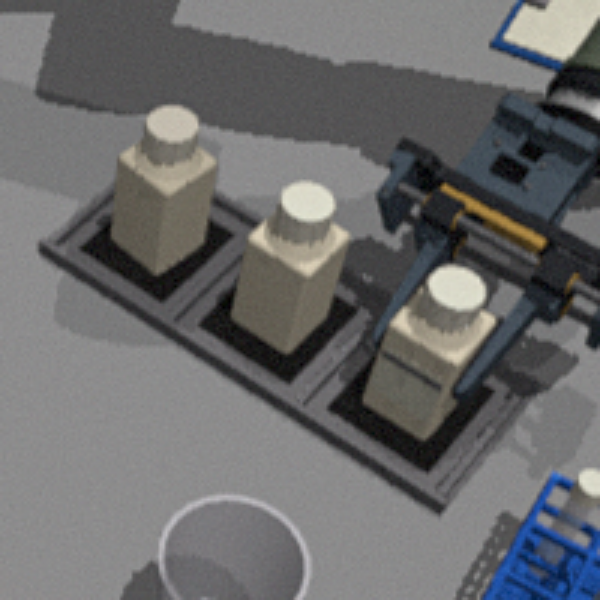

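The bottle stands on the mat in the bay, and the force step confirms contact. I'll release and back out along the tool axis.

Run:
```python
from plan import *
arm.move_linear(pl+[0,0,-.5],vel=15); st()
arm.let_go(); arm.sleep(.3); st('open')
p=np.array(monitor.read_state()['ee_pos'])
arm.move_linear(p-130*P[:,2],vel=120); arm.move_linear(p-130*P[:,2]+[0,0,130],vel=200); st('away')
arm.sleep(.4)
d=snap('scene','s5'); snap('top','t5')
a=cv2.imread('pics/s5.png')[90:330,230:470]; b=cv2.imread('pics/t5.png')[60:300,120:360]
cv2.imwrite('pics/c5.png',cv2.resize(np.hstack([a,b]),None,fx=1.65,fy=1.65))
```

```text
14.52 [675.8 217.6  60.9] op 0.566 gf 25.0 F [-1.9  0.7  5.6]
open 15.57 [675.8 217.5  59.5] op 1.001 gf 0.0 F [ 0.8 -0.5  0.5]
away 17.6 [666.  329.4 253.2] op 0.999 gf 0.0 F [-0.5 -0.3  0.1]
```

View pics/c5.png

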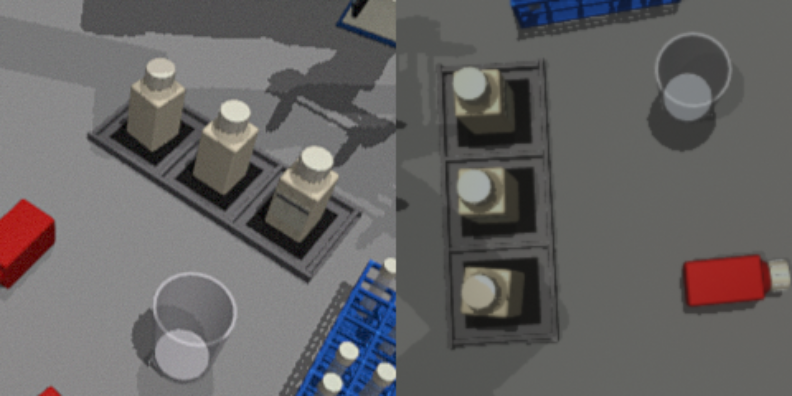

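All three bottles stand upright in their bays, the beaker hasn't moved, and the gripper is clear. I'll do one last centring check on the cap, at scene (421.7,184.5), and hand in if it passes.

Run:
```python
from plan import *
d=eyes.get_image('scene'); w=px2w(d,(317/1.65+230,157/1.65+90),124); e=np.hypot(*(w-bay)[:2])
t=eyes.get_image('top'); w2=px2w(t,((470-396)/1.65+120,84/1.65+60),124); print(w,w2,e)
if e<8: print(arm.finish_job())
```

```text
[676.48640412 216.00588088 124.        ] [674.15685097 213.40522692 124.        ] 0.7017866023782415
the job is handed in; nothing more can be done
None
```

The fallen cream bottle now stands upright, cap up, in the free bay, its cap measured about 1 to 3 mm from the bay centre; the other bottles and the beaker look undisturbed, and the job was handed in at about 18 s.

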